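# Square a mould insert into the corner of a locating fence

## Robot

A 6-joint arm with a two-finger parallel gripper is mounted at the origin on the work surface. World frame = base frame: x ahead of the robot, y to its left, z up, the work surface at z = 0. Lengths are in mm, angles in rad, forces in N, time in s.
With the tool pointing down it reaches from about 425 to 925 mm from the base axis. Payload 12.5 kg.
Tool frame: the origin (TCP) lies midway between the tips of the shut fingers; the grasp point (between the pads) lies pinch_z behind it (pinch_z is the distance from the TCP to the grasp point, in mm); z points along the fingers, y is the line along which they close (so a half turn about z gives the same grasp; the last joint's range is limited). The gripper opens to 85 mm and grips with 20 to 120 N. Pads are 22 mm wide; open, the fingers measure 114 mm over their backs; the gripper's body (76 mm by 85 mm) begins 54 mm behind the grasp point. The pads swing forward as they close: fully open they stand 13 mm farther back than shut.
Start: joints at [1.218, 0.491, 1.559, -0, 1.092, -0.106], TCP at [152.67, 606.083, 231.327] pointing down, gripper open.
Joint ranges: [-3.1, 3.1], [-0.84, 2.19], [0.05, 2.79], [-1.13, 4.28], [0.06, 2.93], [-2.69, 2.69]. Speed limits (rad/s): [2.22, 2.22, 2.79, 3.14, 3.14, 3.14].

## Interface

Orientations are given as a unit quaternion [x, y, z, w].
In Python, from rig import state, read_camera, sign_off, pinch_z gives the robot as it stands. The module is installed in compiled form; this text tells all that it offers.
- The arm moves only by the tool apply_moves, never from a script. Its argument "targets" is a list that holds one entry, the list of rows, each a list of 6 numbers: the shift along the world's x, y, z scaled (see below), then the turn, a rotation vector about the world's x, y, z scaled (see below). In form: [[[x, y, z, wx, wy, wz], ...]]. A call has 1 to 10 rows; each row shifts and turns the commanded pose from where the row before left it; what a row does not reach is not made up. The controller multiplies each number of a shift by 20 mm and each number of a turn by 0.08 rad. A row lasts 1/12 s, in which the tool goes at most 41.7 mm and 7.16 degrees, less where a joint would pass 70% of its speed; a pose out of reach is approached as far as the arm can. A call with a number of a shift or a turn outside -1 to 1 is refused whole. A call with a gripper value outside its range is refused whole. "hand" is the finger opening in mm, from 0 to 85.4, set as the call begins (left out, the last holds). The fingers move at their own pace and stop on an object; "grip_force" is the grip in N (left out, the last holds). Time passes only in rows, so rows that do not move let the fingers close. It gives the time, the measured TCP pose, the force, the opening and the grip force at its end, in the units of the state.
- state(): the state, without advancing time (a new reading comes with each control period).
- read_camera(name): name is "scene" or "top" or "wrist"; returns a dict with "pixels" (400x640x3 uint8, red, green, blue), "vfov" (degrees; the focal length in pixels is half the picture's height over the tangent of half this angle, whatever the lens; pixels are square), "cx", "cy" (the principal point, pixels), "world_to_cam" (4x4, takes a point from world to camera coordinates). Camera axes: x right, y down, z forward; pixel columns grow to the right and rows downward; lengths in mm; the calibration is good to about 2 mm. A picture is of the moment at which its call begins. There is no depth.
- sign_off(): hands the job in; it is judged then, once.
The state is a dict: "time": time; "q": joint angles; "dq": joint speeds; "joint_torque": joint torques, N m; "eef_pos": TCP position; "tool_rot": TCP orientation; "ft_force": force on the tool from outside, world axes, zero at the start; "moment": the same for the moment, N m; "gripper_width": finger opening in mm; "grip_force": force on a finger pad.
Only numpy, scipy, OpenCV 4.12 (cv2) and the standard library are available. Lean on these libraries where they do the work, as an engineer would, in place of code of your own. Each camera call takes 0.05 s, during which the arm holds its last target. There are 200 camera calls.

## Task

Push the aluminium mould insert along the bench with your fingertips, never lifting it: first bring its long side flush against the long rail of the steel fence while its end is still well clear of the short end stop, then slide it along the rail until its end is hard up against the end stop. Leave it flush against both rail and stop, with the hand clear, and do not disturb the other parts and tools.

Things in the scene. Friction and masses are not known exactly. Their poses are not given: they have to be found in the camera images.
- fence: L of bright steel bars (25 mm wide, 20 high) bolted to the bench. Origin: its inner corner at bench height, z up. Inner face of the long rail: plane x = 0, from the corner 275 mm along -y. Inner face of the short end stop: plane y = 0, from the corner 80 mm along -x. The work belongs on the -x, -y side (towards the robot, and its right). Place and yaw vary between starts.
- insert: loose aluminium block, two dark cavities on top: 80 mm in its x, 100 in y, 35 high, 0.55 kg +-20%; pushing it takes 2 to 5 N; it wedges if pushed askew on the rail. Origin: centre of underside, z up. Starts 35 to 100 mm off rail and stop, up to 0.4 rad askew. Home: its +x long side on the rail, +y end on the stop, origin at x -40, y -50 mm in the fence frame, axes parallel.
- electrode: bystander: small copper electrode on a dark 36 mm square steel foot, 50 mm tall, standing loose near the fence. Origin: centre of its underside.
- bushing: bystander: brass guide bushing, a tube 36 mm in diameter and 40 mm tall, standing loose near the fence. Origin: centre of its underside.
- guide_pin: bystander: steel guide pin 22 mm in diameter standing on its 36 mm head, 56 mm tall, near the fence. Origin: centre of its underside.
- screwdriver: bystander: red-handled screwdriver lying along its x, at the right of the bench. Origin: middle of the tool, underside.
- mallet: bystander: hammer with a wooden handle lying along its x, at the left of the bench. Origin: middle of the tool, underside.
- wrench: bystander: steel wrench lying along its x, at the right of the bench. Origin: middle of the tool, underside.
Things that resemble listed ones, but are neither listed nor needed, are in the scene too. There is more than one size of the insert; the job needs the largest.

How it is judged (in metres and radians):
On the way:
1. the insert's long side is flush against the long rail while its end is still more than 10 mm short of the end stop (x of insert in the frame of fence between -0.043 and -0.035 m and angle between the y axis of insert and the y axis of fence, either way round below 0.04 rad and height (world z) of insert below 0.003 m and y of insert in the frame of fence below -0.06 m), for 0.1 s.
At the end, for the whole second after the job is handed in: the insert lies flat on the bench at rest, its middle within 3 mm of fully home against both the rail and the end stop, parallel to the rail within 0.04 rad (x of insert in the frame of fence between -0.043 and -0.035 m and angle between the y axis of insert and the y axis of fence, either way round below 0.04 rad and height (world z) of insert below 0.003 m and y of insert in the frame of fence between -0.053 and -0.045 m and linear speed of insert below 0.01 m/s and angular speed of insert below 0.05 rad/s); the robot touches nothing.
It fails at once if the insert is lifted off the bench or tipped (height (world z) of insert above 0.006 m or angle between insert's own z axis and vertical above 0.12 rad).
It fails at once if another part or tool is moved more than 15 mm (distance of any of electrode, bushing, guide_pin, screwdriver, mallet, wrench from where it was at the start of the episode above 0.015 m).
It also fails if it takes over 48 s, if anything falls off the work surface, if the arm or the gripper's body presses on something with over 40 N, if the wrist force passes 120 N, or if a joint passes its speed limit or range.

## Working session

There is one attempt and no reset: what is moved stays moved. The work goes in short steps, Python scripts to look and compute and a tool call to move; the robot and the scene stay as the last step left them, time stands still between calls to the robot, and variables do not carry over. Pictures are saved under pics/ and viewed, at most 10 in all, crops included, and the job is handed in when it is done.

Besides the shell and the picture viewer there is one more tool, called by a JSON object that holds its "fn" and its "kwargs", one argument or row to a line. apply_moves: Moves the arm, as the interface text tells. Its arguments: {"type":"object","properties":{"targets":{"type":"array","items":{"type":"array","items":{"type":"array","items":{"type":"number"}}}},"hand":{"type":"number"},"grip_force":{"type":"number"}},"required":["targets"]}

```bash
mkdir -p pics; python3 - <<'E'
from rig import *
import cv2,pickle
s=state();print(s,pinch_z)
for n in("top","scene"):
    c=read_camera(n);pickle.dump(c,open(n+".pkl","wb"));print(n,c["vfov"],c["cx"],c["cy"],c["world_to_cam"].tolist() if hasattr(c["world_to_cam"],'tolist') else c["world_to_cam"])
    cv2.imwrite(f"pics/{n}0.png",c["pixels"][:,:,::-1])
E
```

```text
{'time': 0.0, 'q': array([ 1.21839890e+00,  4.91542531e-01,  1.55944678e+00, -5.34348728e-06,
        1.09167632e+00, -1.05636446e-01]), 'dq': array([ 0.0009152 ,  0.0016579 , -0.0004249 ,  0.00262446,  0.00033035,
       -0.00043807]), 'joint_torque': array([ 1.56058519e-03, -6.18444371e+01, -2.61594665e+01, -2.10722243e-05,
        4.02642836e-03,  1.51186924e-05]), 'eef_pos': array([152.59045373, 605.86096726, 230.73923241]), 'tool_rot': array([ 1.23066457e-01,  9.92398287e-01, -5.23016903e-04, -1.19484922e-04]), 'ft_force': array([0.07859947, 0.42513125, 0.36265557]), 'moment': array([0.0369207 , 0.02718981, 0.0177569 ]), 'grip_force': 0.0, 'gripper_width': 85.47103319095797} 18.700000000000003
top 52.830435634112455 313.69005051241584 197.56224551348907 [[0.009128600327019433, -0.9999582687636197, -0.0003597045085202811, -0.06188288231404853], [-0.9802093726862889, -0.008877173287714764, -0.19776445962905262, 586.5146936043775], [0.19775301351438576, 0.002157898441491649, -0.9802495035042329, 1023.1821663535611], [0.0, 0.0, 0.0, 1.0]]
scene 56.890095209251875 318.9943288462496 200.01701562744773 [[0.6256979765906163, 0.7797605915538974, 0.021805090000380875, -384.94926011272605], [0.4899001225343987, -0.3710472875891446, -0.7888737416808342, -259.2996393323603], [-0.6070419359741053, 0.504279020218227, -0.6141683464137134, 1353.5065304252078], [0.0, 0.0, 0.0, 1.0]]
```

View pics/top0.png

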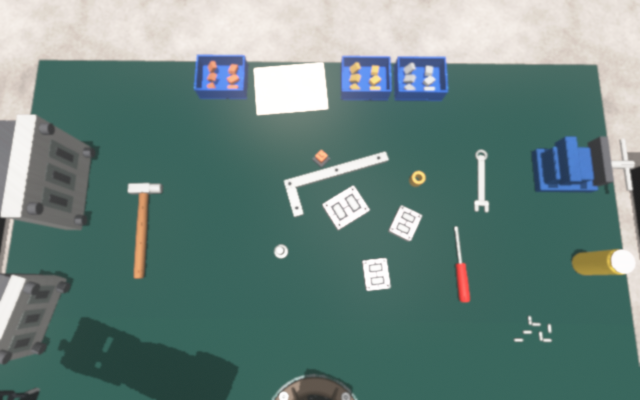

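View pics/scene0.png

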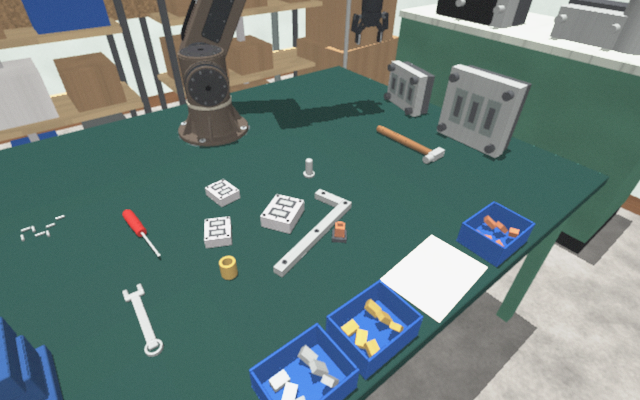

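The top view shows the fence corner at about (292,185), with the rail running to (387,156) and the stop to (297,213). The large insert is at (346,207). Smaller decoys are at (405,222) and (376,274), the pin at (281,251), the electrode at (321,157) and the bushing at (418,178). The scene view agrees.

```bash
cat > h.py <<'E'
import numpy as np,cv2
def K(c):
    f=200/np.tan(np.radians(c["vfov"]/2));return np.array([[f,0,c["cx"]],[0,f,c["cy"]],[0,0,1]])
def ray(c,px,z):
    px=np.atleast_2d(np.asarray(px,float));W=np.array(c["world_to_cam"]);R,t=W[:3,:3],W[:3,3]
    d=np.c_[px,np.ones(len(px))]@np.linalg.inv(K(c)).T@R; o=-R.T@t
    return (o+d*((z-o[2])/d[:,2])[:,None])[:,:2]
def proj(c,P):
    P=np.atleast_2d(np.asarray(P,float));W=np.array(c["world_to_cam"]);q=(P@W[:3,:3].T+W[:3,3])@K(c).T
    return q[:,:2]/q[:,2:]
E
python3 - <<'E'
from h import *;import pickle
c=pickle.load(open("top.pkl","rb"));im=c["pixels"]
m=((im.min(2)>150)*255).astype(np.uint8);m[:140]=0;m[:,:230]=0;m[:,450:]=0
for k in cv2.findContours(m,0,2)[0]:
    if cv2.contourArea(k)<40: continue
    r=cv2.minAreaRect(k);b=cv2.boxPoints(r);print("px",np.round(r[0]),r[1],cv2.contourArea(k))
    for z in(35,20): print(z,np.round(ray(c,b,z),1).tolist(), np.round(ray(c,r[0],z),1))
    a=cv2.approxPolyDP(k,3,True)[:,0];print("poly",a.tolist(),np.round(ray(c,a,20)).tolist())
crop=im[130:290,260:440,::-1];cv2.imwrite("pics/crop.png",cv2.resize(crop,None,fx=4,fy=4,interpolation=2)[:600])
E
```

```text
px [285. 389.] (10.982502937316895, 21.180540084838867) 81.0
35 [[78.6, 91.5], [127.2, 82.4], [122.3, 55.1], [73.9, 64.5]] [[100.4  73.4]]
20 [[74.5, 92.7], [123.8, 83.5], [118.9, 55.9], [69.7, 65.4]] [[96.6 74.4]]
poly [[292, 380], [279, 390], [279, 399], [288, 399], [287, 392], [279, 391]] [[119.0, 56.0], [95.0, 89.0], [74.0, 88.0], [74.0, 66.0], [90.0, 68.0], [93.0, 89.0]]
px [376. 274.] (31.39554214477539, 24.890159606933594) 722.5
35 [[422.6, -123.4], [432.5, -189.2], [351.6, -198.8], [342.0, -133.9]] [[ 386.9 -161.3]]
20 [[423.3, -125.1], [433.3, -191.9], [351.3, -201.5], [341.6, -135.8]] [[ 387.1 -163.6]]
poly [[385, 258], [362, 261], [367, 290], [390, 286]] [[429.0, -189.0], [421.0, -127.0], [345.0, -139.0], [356.0, -200.0]]
px [280. 251.] (12.0, 13.0) 128.5
35 [[460.5, 110.6], [460.8, 75.7], [428.9, 75.0], [428.6, 109.7]] [[444.6  92.8]]
20 [[461.7, 112.1], [462.0, 76.7], [429.7, 76.0], [429.3, 111.2]] [[445.6  94. ]]
poly [[278, 245], [274, 253], [284, 257], [287, 249]] [[462.0, 101.0], [440.0, 111.0], [430.0, 84.0], [451.0, 77.0]]
px [405. 223.] (24.76900291442871, 29.6623
[... 376 characters left out ...]
1122.0
35 [[573.6, -15.1], [631.8, -105.0], [558.6, -149.0], [501.9, -59.8]] [[566.1 -82.2]]
20 [[576.4, -15.3], [635.4, -106.5], [561.1, -151.1], [503.7, -60.7]] [[568.8 -83.3]]
poly [[354, 186], [322, 204], [338, 229], [369, 210]] [[628.0, -107.0], [576.0, -18.0], [507.0, -62.0], [561.0, -148.0]]
px [340. 183.] (38.3235969543457, 107.1412353515625) 1248.0
35 [[640.8, 91.4], [728.6, -196.3], [622.5, -222.6], [537.8, 60.3]] [[631.6 -65.9]]
20 [[644.5, 92.6], [733.5, -199.1], [626.0, -225.7], [540.1, 61.0]] [[635.2 -66.8]]
poly [[386, 153], [284, 180], [293, 215], [302, 214], [296, 186], [387, 160]] [[726.0, -199.0], [644.0, 89.0], [545.0, 62.0], [548.0, 37.0], [627.0, 55.0], [705.0, -202.0]]
```

View pics/crop.png

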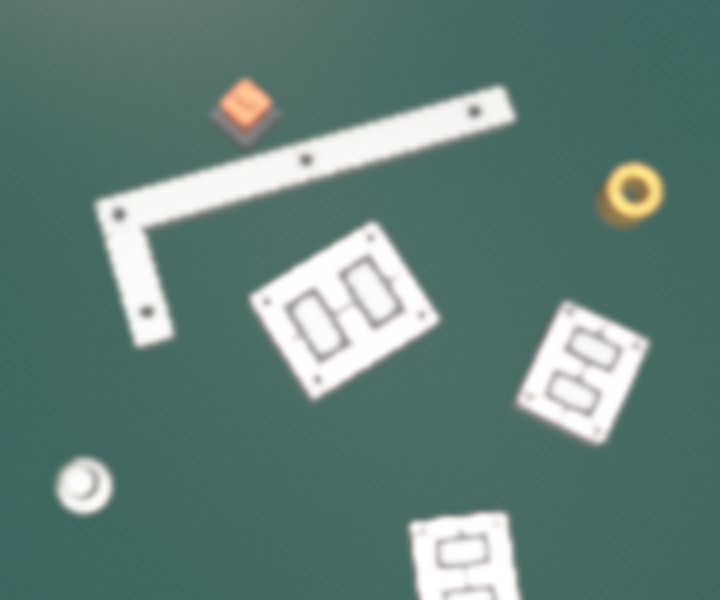

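```bash
cat >> h.py <<'E'
def edges(c,box,T,z,eps=4):
    "lines of the biggest white blob in box on plane z: list of (length, point, dir)"
    im=c["pixels"];x0,y0,x1,y1=box;g=cv2.resize(im[y0:y1,x0:x1].min(2),None,fx=8,fy=8,interpolation=cv2.INTER_CUBIC)
    k=max(cv2.findContours((g>T).astype(np.uint8),0,1)[0],key=cv2.contourArea)
    a=cv2.approxPolyDP(k,eps*8,True)[:,0];k=k[:,0];out=[]
    for i in range(len(a)):
        p,q=a[i].astype(float),a[(i+1)%len(a)].astype(float);L=np.hypot(*(q-p));u=(q-p)/L
        s=(k-p)@u;d=abs((k-p)@[-u[1],u[0]]);P=k[(s>.15*L)&(s<.85*L)&(d<20)]
        if len(P)<10: continue
        W=ray(c,(P+.5)/8-.5+[x0,y0],z);l=cv2.fitLine(W.astype(np.float32),2,0,.01,.01)[:,0];out.append((L/8,l[2:],l[:2]))
    return out
E
python3 - <<'E'
from h import *;import pickle
c=pickle.load(open("top.pkl","rb"));W=np.array(c["world_to_cam"]);print(-W[:3,:3].T@W[:3,3])
for n,box,z in(("fence",(275,145,400,222),20),("ins",(315,180,378,236),35)):
  for T in(150,185):
    for L,p,d in edges(c,box,T,z):
        a=np.arctan2(d[1],d[0]); nrm=np.array([-d[1],d[0]]); nrm*=np.sign(nrm[0]+1e-9)
        print(n,T,round(L,1),"mid",np.round(p,1),"ang",round(a,3),"n.p",round(float(nrm@p),1))
E
```

```text
[ 372.57040802    2.93678907 1118.96554975]
fence 150 105.2 mid [688.9 -54.1] ang -1.275 n.p 643.3
fence 150 37.2 mid [593.2  76.7] ang 0.293 n.p 97.6
fence 150 9.8 mid [544.   47.3] ang -1.276 n.p 534.3
fence 150 27.4 mid [587.2  44.9] ang 0.297 n.p 129.1
fence 150 94.2 mid [664.3 -72.7] ang -1.273 n.p 613.8
fence 150 8.2 mid [ 716.2 -203. ] ang 0.313 n.p 413.7
fence 185 104.7 mid [687.4 -53.6] ang -1.275 n.p 642.0
fence 185 36.1 mid [593.4  75.6] ang 0.291 n.p 98.1
fence 185 9.3 mid [545.2  47.7] ang -1.275 n.p 535.4
fence 185 27.3 mid [588.4  46.5] ang 0.297 n.p 127.9
fence 185 94.9 mid [665.6 -71.7] ang -1.273 n.p 615.4
fence 185 7.6 mid [ 716.9 -201.4] ang 0.343 n.p 431.0
ins 150 36.1 mid [602.8 -60.1] ang -1.011 n.p 478.7
ins 150 30.0 mid [538.8 -37.1] ang 0.563 n.p 318.7
ins 150 37.4 mid [ 530.  -104.2] ang -1.009 n.p 393.1
ins 150 29.1 mid [ 593.7 -126.9] ang 0.563 n.p 424.2
ins 185 35.6 mid [601.3 -59.8] ang -1.011 n.p 478.0
ins 185 29.2 mid [538.8 -38.5] ang 0.563 n.p 320.3
ins 185 36.8 mid [ 531.2 -103.9] ang -1.009 n.p 394.3
ins 185 28.9 mid [ 593.9 -125.5] ang 0.563 n.p 423.1
```

{"fn": "apply_moves", "kwargs": {
  "targets": [
    [[1,-0.9,0,0,0,1],[1,-0.9,0,0,0,1],[1,-0.9,0,0,0,1],[1,-0.9,0,0,0,1],[1,-0.9,0,0,0,1],[1,-0.9,0,0,0,1],[1,-0.9,0,0,0,0.79],[1,-0.9,0,0,0,0],[1,-1,0,0,0,0],[1,-1,0,0,0,0]]
  ],
  "hand": 50
}}

```text
time: 0.93
eef_pos: [353.4, 421.0, 231.1]
tool_rot: [-0.148, 0.989, -0.0, -0.0]
ft_force: [-0.6, 0.6, -0.1]
gripper_width: 49.6
grip_force: 0.0
```

{"fn": "apply_moves", "kwargs": {
  "targets": [
    [[1,-1,0,0,0,0],[1,-1,0,0,0,0],[1,-1,0,0,0,0],[1,-1,0,0,0,0],[1,-1,0,0,0,0],[0.2,-1,0,0,0,0],[0.2,-1,0,0,0,0],[0.2,-1,0,0,0,0],[0.2,-1,0,0,0,0],[0.2,-1,0,0,0,0]]
  ]
}}

```text
time: 1.77
eef_pos: [472.7, 221.0, 231.1]
tool_rot: [-0.148, 0.989, -0.0, -0.0]
ft_force: [-0.2, 0.7, -0.7]
gripper_width: 50.0
grip_force: 0.0
```

{"fn": "apply_moves", "kwargs": {
  "targets": [
    [[0,-1,-0.5,0,0,0],[0,-1,-0.5,0,0,0],[0,-1,-0.5,0,0,0],[0,-1,-0.5,0,0,0],[0,-1,-0.5,0,0,0],[0,-1,-0.5,0,0,0],[0,-1,-0.5,0,0,0],[0,-1,-0.5,0,0,0],[0,-1,-0.5,0,0,0],[0,-1,-0.5,0,0,0]]
  ]
}}

```text
time: 2.6
eef_pos: [472.5, 21.1, 130.7]
tool_rot: [-0.148, 0.989, 0.0, -0.0]
ft_force: [0.1, 0.0, -0.1]
gripper_width: 50.1
grip_force: 0.0
```

{"fn": "apply_moves", "kwargs": {
  "targets": [
    [[0.1,-0.95,0,0,0,0],[0.1,-0.95,0,0,0,0],[0.1,-0.95,0,0,0,0],[0.1,-0.95,0,0,0,0],[0.1,-0.95,-0.4,0,0,0],[0.1,-0.95,-0.8,0,0,0],[0.1,-0.95,-1,0,0,0],[0,0,-1,0,0,0],[0,0,-1,0,0,0],[0,0,-0.9,0,0,0]]
  ]
}}

```text
time: 3.43
eef_pos: [486.4, -111.3, 28.1]
tool_rot: [-0.147, 0.989, 0.0, -0.0]
ft_force: [0.2, 0.2, -0.5]
gripper_width: 50.1
grip_force: 0.0
```

{"fn": "apply_moves", "kwargs": {
  "targets": [
    [[0,0,-0.8,0,0,0],[0,0,0,0,0,0],[0,0,0,0,0,0]]
  ]
}}

```text
time: 3.68
eef_pos: [486.3, -110.8, 12.9]
tool_rot: [-0.148, 0.989, 0.0, -0.001]
ft_force: [0.2, -0.6, -0.3]
gripper_width: 49.9
grip_force: 0.0
```

```bash
python3 - <<'E'
from rig import *
import cv2,pickle
print(state()["eef_pos"],state()["q"])
a=read_camera("top");b=read_camera("scene")
pickle.dump(a,open("t1.pkl","wb"))
cv2.imwrite("pics/p1.png",cv2.vconcat([cv2.resize(x["pixels"][y:y+150,x0:x0+250,::-1],None,fx=2,fy=2) for x,y,x0 in((a,130,230),(b,130,160))]))
E
```

```text
[ 486.32125332 -110.80774      12.90526442] [-3.56570132e-01  6.63124493e-01  2.04458762e+00  1.71395083e-04
  4.35797900e-01 -2.22391045e+00]
```

View pics/p1.png

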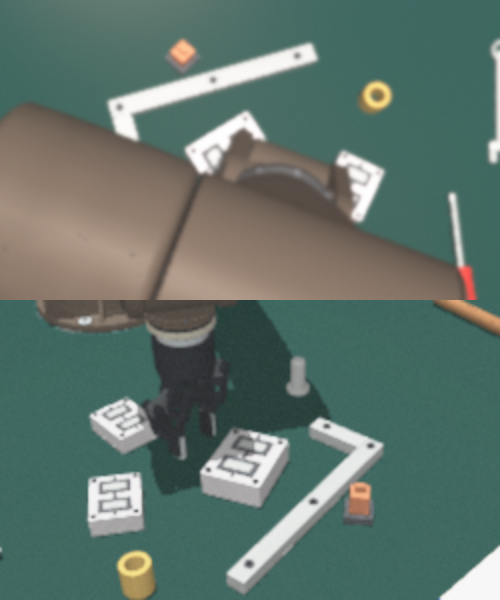

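The top view (upper half) shows the insert, partly hidden by the arm. The scene view (lower half) shows both fingertips behind the insert's near side at about (180,445) and (208,420), clear of the decoys. I'm starting the push along the fence's +x.

{"fn": "apply_moves", "kwargs": {
  "targets": [
    [[0.287,0.0875,0,0,0,0],[0.287,0.0875,0,0,0,0],[0.287,0.0875,0,0,0,0],[0.287,0.0875,0,0,0,0],[0.287,0.0875,0,0,0,0],[0.287,0.0875,0,0,0,0],[0.287,0.0875,0,0,0,0],[0.287,0.0875,0,0,0,0],[0.287,0.0875,0,0,0,0],[0.287,0.0875,0,0,0,0]]
  ]
}}

```text
time: 4.62
eef_pos: [544.5, -93.2, 13.3]
tool_rot: [-0.148, 0.989, 0.0, -0.0]
ft_force: [-5.3, 0.1, 2.2]
gripper_width: 49.9
grip_force: 1.9
```

{"fn": "apply_moves", "kwargs": {
  "targets": [
    [[0.2,0.06,0,0,0,0],[0.2,0.06,0,0,0,0],[0.2,0.06,0,0,0,0],[0.2,0.06,0,0,0,0],[0,0,0,0,0,0]]
  ]
}}

```text
time: 5.03
eef_pos: [561.2, -88.6, 13.4]
tool_rot: [-0.148, 0.989, -0.0, 0.001]
ft_force: [0.5, -0.1, -0.7]
gripper_width: 50.0
grip_force: 0.0
```

```bash
python3 - <<'E'
from rig import *
import cv2,pickle
p=state()["eef_pos"];print(p,.9565*p[0]+.2917*p[1]-617,-.2917*p[0]+.9565*p[1]+126)
a=read_camera("top");b=read_camera("scene")
cv2.imwrite("pics/p2.png",cv2.vconcat([cv2.resize(x["pixels"][y:y+100,x0:x0+200,::-1],None,fx=3,fy=3) for x,y,x0 in((a,140,250),(b,175,190))]))
E
```

```text
[561.20092907 -88.57380904  13.3615924 ] -106.04829144249447 -122.42315935721126
```

View pics/p2.png

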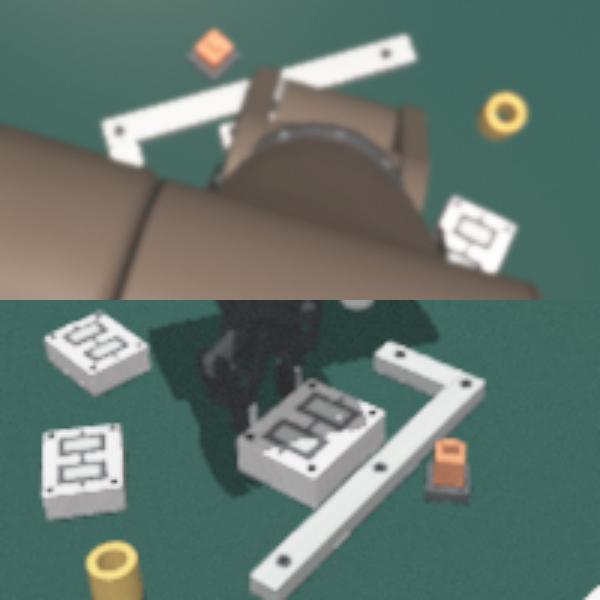

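The scene view shows the insert squared up, with its long edge parallel to the rail and about 15 mm away. It is still well short of the stop. I'll carry on slowly.

{"fn": "apply_moves", "kwargs": {
  "targets": [
    [[0.15,0.046,0,0,0,0],[0.15,0.046,0,0,0,0],[0.15,0.046,0,0,0,0],[0.1,0.03,0,0,0,0]]
  ]
}}

```text
time: 5.47
eef_pos: [571.3, -85.2, 13.3]
tool_rot: [-0.148, 0.989, 0.0, -0.0]
ft_force: [-4.4, -1.4, 3.1]
gripper_width: 49.9
grip_force: 2.4
```

{"fn": "apply_moves", "kwargs": {
  "targets": [
    [[0.05,0.015,0,0,0,0],[0.05,0.015,0,0,0,0],[0.05,0.015,0,0,0,0]]
  ]
}}

```text
time: 5.72
eef_pos: [574.0, -84.3, 13.3]
tool_rot: [-0.148, 0.989, 0.0, -0.0]
ft_force: [-4.8, -1.3, 2.1]
gripper_width: 50.0
grip_force: 2.4
```

{"fn": "apply_moves", "kwargs": {
  "targets": [
    [[0.05,0.015,0,0,0,0],[0.05,0.015,0,0,0,0]]
  ]
}}

```text
time: 5.88
eef_pos: [574.5, -84.1, 13.3]
tool_rot: [-0.148, 0.989, 0.0, -0.002]
ft_force: [-18.5, -11.0, 11.4]
gripper_width: 49.9
grip_force: 10.2
```

{"fn": "apply_moves", "kwargs": {
  "targets": [
    [[0.05,0.015,0,0,0,0],[0.05,0.015,0,0,0,0]]
  ]
}}

```text
time: 6.05
eef_pos: [574.5, -84.0, 13.3]
tool_rot: [-0.148, 0.989, 0.001, -0.004]
ft_force: [-29.1, -16.8, 17.1]
gripper_width: 50.1
grip_force: 16.6
```

{"fn": "apply_moves", "kwargs": {
  "targets": [
    [[0.05,0.015,0,0,0,0],[0.05,0.015,0,0,0,0]]
  ]
}}

```text
time: 6.22
eef_pos: [574.5, -83.9, 13.3]
tool_rot: [-0.148, 0.989, 0.001, -0.006]
ft_force: [-40.1, -24.3, 24.3]
gripper_width: 50.0
grip_force: 22.8
```

{"fn": "apply_moves", "kwargs": {
  "targets": [
    [[-0.3,-0.1,0,0,0,0],[-0.7,-0.22,0,0,0,0],[-0.7,-0.22,0.4,0,0,0],[-0.5,-0.15,1,0,0,-1],[0,0,1,0,0,-1],[0,0,1,0,0,-1],[0,0,0,0,0,-1],[0,0,0,0,0,-1],[0,0,0,0,0,-1],[0,0,0,0,0,-1]]
  ],
  "hand": 30
}}

```text
time: 7.05
eef_pos: [536.9, -96.4, 81.7]
tool_rot: [0.133, 0.991, -0.0, 0.001]
ft_force: [-0.2, 0.2, 0.6]
gripper_width: 30.1
grip_force: 0.0
```

{"fn": "apply_moves", "kwargs": {
  "targets": [
    [[0,0,0,0,0,-1],[0,0,0,0,0,-1],[0,0,0,0,0,-1],[0,0,0,0,0,-1],[0,0,0,0,0,-1],[0,0,0,0,0,-1],[0,0,0,0,0,-1],[0,0,0,0,0,-1],[0,0,0,0,0,-1],[0,0,0,0,0,-1]]
  ]
}}

```text
time: 7.88
eef_pos: [536.9, -96.4, 81.5]
tool_rot: [0.509, 0.861, 0.0, 0.001]
ft_force: [-0.5, -0.5, -0.4]
gripper_width: 30.2
grip_force: 0.0
```

{"fn": "apply_moves", "kwargs": {
  "targets": [
    [[0,0,0,0,0,-1],[0,0,0,0,0,-1],[0,0,0,0,0,-0.63],[0,0,0,0,0,0]]
  ]
}}

```text
time: 8.22
eef_pos: [536.8, -96.4, 81.5]
tool_rot: [0.596, 0.803, 0.0, 0.001]
ft_force: [0.9, 0.1, 0.5]
gripper_width: 30.1
grip_force: 0.0
```

```bash
python3 - <<'E'
from rig import *
import cv2,pickle
s=state();print(s["q"])
p=s["eef_pos"];print(p,s["tool_rot"],.9565*p[0]+.2917*p[1]-617,-.2917*p[0]+.9565*p[1]+126)
b=read_camera("scene");pickle.dump(b,open("s3.pkl","wb"))
cv2.imwrite("pics/p3.png",cv2.resize(b["pixels"][170:290,190:380,::-1],None,fx=4,fy=4))
E
```

```text
[-2.98906509e-01  5.80990279e-01  1.89796783e+00  4.10377368e-04
  6.60862094e-01 -5.93704874e-01]
[536.80464428 -96.38528194  81.48125054] [5.95719026e-01 8.03192406e-01 4.13694560e-04 7.93820704e-04] -131.66194448948676 -122.7784369108378
```

View pics/p3.png

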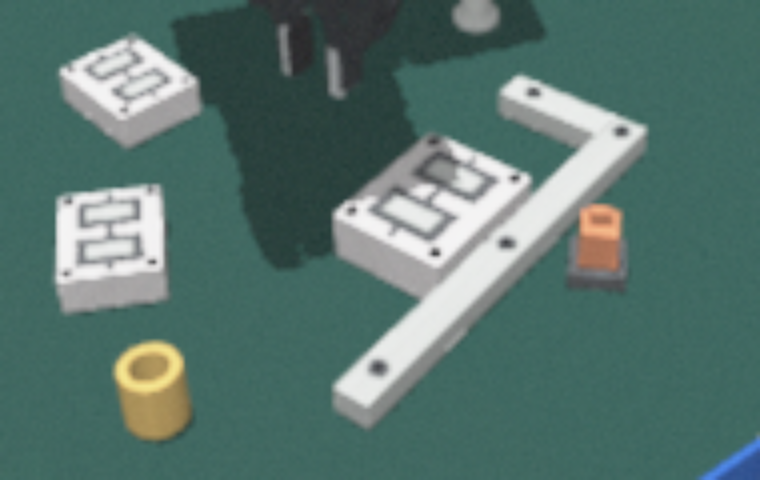

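The insert sits flush on the rail, well short of the stop. In the crop its top corners are at about (335,207), (430,133), (530,178) and (435,272). The hand is raised behind it.

```bash
python3 - <<'E'
from h import *;import pickle
c=pickle.load(open("s3.pkl","rb"))
q=np.array([[335,207],[430,133],[530,178],[435,272],[351,211],[435,141],[514,179],[435,253]])/4+[190,170]
for z,Q in((35,q),(20,np.array([[648,130],[584,140],[333,393],[368,415],[498,95]])/4+[190,170])):
    P=ray(c,Q,z);print(np.round(np.c_[P@[.9565,.2917]-617,P@[-.2917,.9565]+126],1).tolist())
E
```

```text
[[-83.5, -171.1], [-80.2, -78.7], [-1.8, -78.3], [0.6, -181.3], [-73.2, -168.3], [-72.6, -83.5], [-9.4, -85.0], [-9.1, -168.4]]
[[25.3, 24.9], [-4.0, -9.6], [2.7, -277.4], [28.0, -278.5], [-79.1, -2.3]]
```

{"fn": "apply_moves", "kwargs": {
  "targets": [
    [[0.93,-0.475,0,0,0,0],[0.93,-0.475,0,0,0,0],[0.93,-0.475,0,0,0,0],[0.93,-0.475,0,0,0,0],[0.93,-0.475,0,0,0,0],[0.93,-0.475,0,0,0,0],[0,0,0,0,0,0],[0,0,-1,0,0,0],[0,0,-1,0,0,0],[0,0,-1,0,0,0]]
  ]
}}

```text
time: 9.1
eef_pos: [647.5, -153.1, 20.8]
tool_rot: [0.594, 0.804, 0.0, 0.0]
ft_force: [0.8, -0.3, -0.7]
gripper_width: 30.0
grip_force: 0.0
```

{"fn": "apply_moves", "kwargs": {
  "targets": [
    [[0,0,-0.4,0,0,0],[0,0,0,0,0,0]]
  ]
}}

```text
time: 9.27
eef_pos: [646.6, -152.8, 11.5]
tool_rot: [0.594, 0.804, -0.0, -0.001]
ft_force: [-0.1, 0.2, -0.4]
gripper_width: 29.8
grip_force: 0.0
```

{"fn": "apply_moves", "kwargs": {
  "targets": [
    [[-0.075,0.24,0,0,0,0],[-0.075,0.24,0,0,0,0],[-0.075,0.24,0,0,0,0],[-0.075,0.24,0,0,0,0],[-0.075,0.24,0,0,0,0],[-0.075,0.24,0,0,0,0],[-0.075,0.24,0,0,0,0]]
  ]
}}

```text
time: 9.85
eef_pos: [637.7, -120.1, 14.3]
tool_rot: [0.595, 0.804, 0.0, 0.001]
ft_force: [0.9, -6.1, 3.2]
gripper_width: 30.2
grip_force: 2.9
```

{"fn": "apply_moves", "kwargs": {
  "targets": [
    [[-0.075,0.24,0,0,0,0],[-0.075,0.24,0,0,0,0],[-0.075,0.24,0,0,0,0],[-0.075,0.24,0,0,0,0]]
  ]
}}

```text
time: 10.18
eef_pos: [631.9, -100.8, 14.3]
tool_rot: [0.595, 0.804, 0.0, 0.001]
ft_force: [1.7, -6.0, 3.4]
gripper_width: 30.3
grip_force: 2.6
```

```bash
python3 - <<'E'
from rig import *
import cv2,pickle
s=state();p=s["eef_pos"];print(p,s["ft_force"],.9565*p[0]+.2917*p[1]-617,-.2917*p[0]+.9565*p[1]+126)
b=read_camera("scene");cv2.imwrite("pics/p4.png",cv2.resize(b["pixels"][150:290,190:380,::-1],None,fx=4,fy=4))
E
```

```text
[ 631.87098321 -100.79984191   14.31005865] [ 1.68773489 -6.01160528  3.37033916] -42.01871844199695 -154.7318145882818
```

View pics/p4.png

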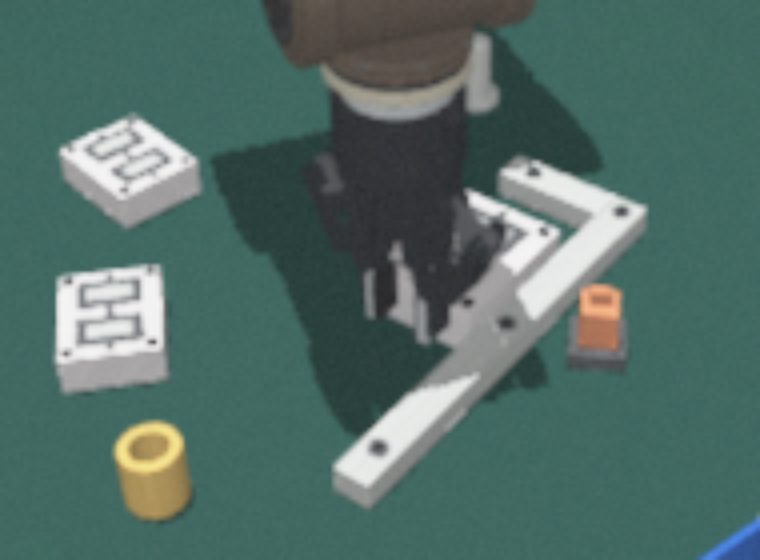

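The insert slides along the rail with its edge still flush and a gap to the stop remaining. I'll keep pushing and slow down near the end.

{"fn": "apply_moves", "kwargs": {
  "targets": [
    [[-0.075,0.24,0,0,0,0],[-0.075,0.24,0,0,0,0],[-0.075,0.24,0,0,0,0],[-0.075,0.24,0,0,0,0],[-0.075,0.24,0,0,0,0],[-0.075,0.24,0,0,0,0],[-0.045,0.15,0,0,0,0]]
  ]
}}

```text
time: 10.82
eef_pos: [621.9, -68.8, 14.1]
tool_rot: [0.595, 0.804, 0.0, 0.001]
ft_force: [0.4, -5.0, 4.2]
gripper_width: 30.1
grip_force: 3.0
```

{"fn": "apply_moves", "kwargs": {
  "targets": [
    [[-0.015,0.05,0,0,0,0],[-0.015,0.05,0,0,0,0],[-0.015,0.05,0,0,0,0],[-0.015,0.05,0,0,0,0]]
  ]
}}

```text
time: 11.15
eef_pos: [620.7, -65.2, 13.8]
tool_rot: [0.595, 0.804, 0.0, 0.001]
ft_force: [0.8, -4.7, 4.0]
gripper_width: 29.9
grip_force: 2.8
```

{"fn": "apply_moves", "kwargs": {
  "targets": [
    [[-0.015,0.05,0,0,0,0],[-0.015,0.05,0,0,0,0]]
  ]
}}

```text
time: 11.32
eef_pos: [620.0, -63.2, 13.9]
tool_rot: [0.595, 0.804, 0.0, 0.001]
ft_force: [1.4, -4.9, 4.3]
gripper_width: 30.1
grip_force: 2.9
```

{"fn": "apply_moves", "kwargs": {
  "targets": [
    [[-0.015,0.05,0,0,0,0],[-0.015,0.05,0,0,0,0]]
  ]
}}

```text
time: 11.48
eef_pos: [619.4, -61.2, 13.9]
tool_rot: [0.595, 0.804, 0.0, 0.001]
ft_force: [0.7, -5.2, 4.6]
gripper_width: 30.1
grip_force: 2.9
```

{"fn": "apply_moves", "kwargs": {
  "targets": [
    [[-0.015,0.05,0,0,0,0],[-0.015,0.05,0,0,0,0]]
  ]
}}

```text
time: 11.65
eef_pos: [618.8, -59.2, 13.8]
tool_rot: [0.595, 0.804, 0.0, 0.001]
ft_force: [2.7, -5.6, 4.3]
gripper_width: 29.7
grip_force: 2.9
```

{"fn": "apply_moves", "kwargs": {
  "targets": [
    [[-0.015,0.05,0,0,0,0],[-0.015,0.05,0,0,0,0]]
  ]
}}

```text
time: 11.82
eef_pos: [618.6, -58.1, 13.9]
tool_rot: [0.595, 0.804, 0.0, 0.002]
ft_force: [2.4, -19.3, 1.4]
gripper_width: 30.0
grip_force: 9.5
```

{"fn": "apply_moves", "kwargs": {
  "targets": [
    [[-0.015,0.05,0,0,0,0]]
  ]
}}

```text
time: 11.9
eef_pos: [618.6, -58.0, 13.9]
tool_rot: [0.595, 0.804, -0.0, 0.002]
ft_force: [3.3, -26.6, 1.6]
gripper_width: 30.0
grip_force: 12.8
```

{"fn": "apply_moves", "kwargs": {
  "targets": [
    [[0.1,-0.3,0,0,0,0],[0.25,-0.8,0,0,0,0],[0.25,-0.8,0.5,0,0,0],[0,0,1,0,0,0],[0,0,1,0,0,0],[0,0,1,0,0,0],[0,-0.5,1,0,0,0],[-0.5,-1,1,0,0,0],[-0.5,-1,1,0,0,0],[-0.5,-1,1,0,0,0]]
  ]
}}

```text
time: 12.73
eef_pos: [598.8, -164.8, 164.0]
tool_rot: [0.595, 0.804, 0.0, -0.001]
ft_force: [-0.3, -0.4, 0.2]
gripper_width: 30.3
grip_force: 0.0
```

{"fn": "apply_moves", "kwargs": {
  "targets": [
    [[-0.5,-1,0,0,0,0],[-0.5,-1,0,0,0,0],[-0.5,-1,0,0,0,0],[-0.5,-1,0,0,0,0],[-0.5,-1,0,0,0,0],[-0.5,-1,0,0,0,0],[-0.2,-1,0,0,0,0],[-0.2,-1,0,0,0,0],[0,-1,0,0,0,0],[0,-1,0,0,0,0]]
  ]
}}

```text
time: 13.57
eef_pos: [530.7, -365.3, 163.2]
tool_rot: [0.595, 0.804, 0.0, -0.0]
ft_force: [0.1, 0.1, -0.1]
gripper_width: 30.3
grip_force: 0.0
```

```bash
python3 - <<'E'
from rig import *
from h import *
import pickle
print(state()["eef_pos"])
a=read_camera("top");b=read_camera("scene");pickle.dump((a,b),open("p5.pkl","wb"))
cv2.imwrite("pics/p5.png",cv2.hconcat([cv2.resize(x["pixels"][y:y+100,x0:x0+100,::-1],None,fx=4,fy=4) for x,y,x0 in((a,140,270),(b,170,270))]))
E
```

```text
[ 530.71345671 -365.26243479  163.2262235 ]
```

View pics/p5.png

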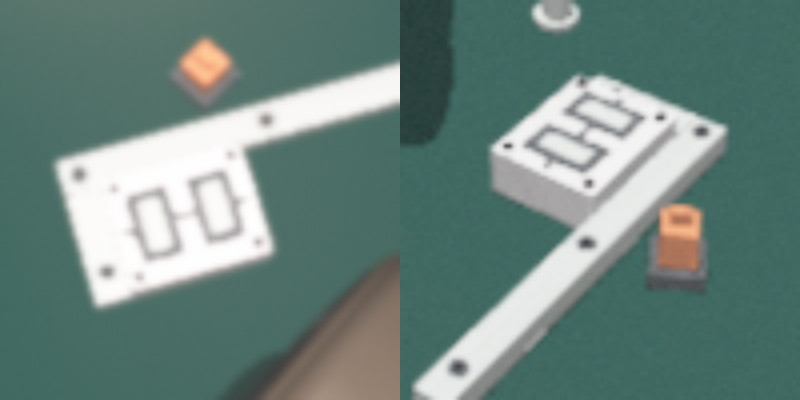

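Both views show the insert seated against rail and stop with no visible gap, and the electrode and pin undisturbed. I'll check that numerically from the four top holes.

```bash
python3 - <<'E'
from h import *;import pickle
a,b=pickle.load(open("p5.pkl","rb"))
for c,q,o in((a,[[114,188],[232,155],[258,241],[140,277]],[270,140]),(b,[[107,147],[188,184],[261,117],[181,82]],[270,170])):
    P=ray(c,np.array(q)/4+o,35);F=np.c_[P@[.9565,.2917]-617,P@[-.2917,.9565]+126];print(np.round(F,1).tolist(),F.mean(0))
c0=pickle.load(open("top.pkl","rb"));d=cv2.absdiff(a["pixels"],c0["pixels"]).max(2)
for n,(x,y) in dict(electrode=(321,157),bushing=(418,178),pin=(281,251),mallet=(143,230),wrench=(481,180),driver=(461,265)).items(): print(n,d[y-10:y+10,x-10:x+10].mean())
E
```

```text
[[-9.5, -9.6], [-10.1, -94.5], [-73.3, -94.0], [-74.4, -9.4]] [-41.83624125 -51.86136572]
[[-73.0, -91.5], [-9.7, -91.2], [-9.3, -6.3], [-74.6, -5.4]] [-41.67534353 -48.6124348 ]
electrode 2.8575
bushing 1.6
pin 2.2125
mallet 1.6675
wrench 64.3525
driver 76.7175
```

{"fn": "apply_moves", "kwargs": {
  "targets": [
    [[0,0,0,0,0,0],[0,0,0,0,0,0]]
  ]
}}

```text
time: 13.83
eef_pos: [531.1, -363.3, 163.0]
tool_rot: [0.595, 0.804, 0.0, -0.001]
ft_force: [0.1, -0.6, -0.1]
gripper_width: 29.9
grip_force: 0.0
```

```bash
python3 -c "
from rig import *
print(sign_off())"
```

```text
the job is handed in; nothing more can be done
None
```

I pushed the insert flush to the rail, slid it to the end stop, moved the hand clear and handed the job in at about 14 s. The cameras put its middle within about 2 mm of home and nearly parallel, but sign-off returned no verdict, and the arm hid the wrench and screwdriver in the last picture, so I couldn't check those two.

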